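# Fit the adjustable wrench and tighten the manifold's gland nut

### The job

The adjustable wrench on the vacuum manifold sits loosely round the gland nut. Roll its knurled worm with a fingertip, pressing lightly, until the jaws just fit the nut, and only then swing the handle clockwise (seen from above) to tighten the nut until it comes up firm on its seat, without over-tightening. Leave the wrench lying fitted on the nut, let go, and do not disturb the other things on the bench.

Things in the scene. Friction and masses are not known exactly. Their poses are not given: they have to be found in the camera images.
- manifold: Grey-painted vacuum manifold fixed to the bench: base plate 150x150x12 mm, on it a round deck 124 mm across whose top is 36 mm above the origin; three hose ports at its +x side. It stands on levelling feet, so its origin (centre of the plate's underside, z up) is 0 to 4 mm above the bench. The nut's axis is this z axis.
- nut_centre (a point): Centre of the top face of the brass hexagon gland nut (30 mm across flats, 34.6 mm over corners, 17 mm high) that stands 2 mm above the deck on the ferrule; a 13 mm steel tube stub sticks up through it to 46 mm above the deck. The point turns with the nut; at any time two of the flats face along the point's own +y and -y.
- nut (a joint): Turn of the gland nut, rad, growing clockwise seen from above (tightening). It starts within 0.06 of 0 and turns with an even drag of about 0.2 N m until it meets the ferrule at 0.50, where this joint has its end; the ferrule then twists on with it.
- ferrule (a joint): Twist of the brass ferrule under the nut, rad clockwise: how tight the nut is. 0 until the nut has met it; then the torque about the nut's axis jumps to 0.4 N m and climbs by 4 N m per rad. Firm is 0.04 to 0.18, i.e. 0.56 to 1.1 N m (3.7 to 7.5 N square to the handle at handle_grip; the free drag is 1.3 N); on letting go it stays or eases to 0.1. Over-tightened past 0.22.
- wrench: Steel adjustable wrench, loose, lying flat on the deck, 270 mm long, head 16 mm thick. Origin: in the underside, where a fitted nut's centre comes to lie. The mouth opens to +x; the fixed jaw's face is at y = +15 mm, the throat at x = -19 mm; jaws' faces run along x. The handle leaves the head at 15 degrees from -x towards -y.
- handle_grip (a point): Point in the middle of the wrench's handle, 150 mm from the wrench's origin, along the handle at (-145, -39, 8) mm in the wrench's frame (44 mm above the manifold's origin). The handle there is a bar 20 mm wide and 10 mm high, hanging free beyond the deck from 55 to 205 mm from the origin. Site axes are those of the wrench.
- jaw (a joint): Closing travel of the wrench's moving jaw (the one at -y), m. The gap between the jaws is 0.037 minus this value; it meets the nut's flats at about 0.007. It moves only when the worm is rolled, 1 mm per rad; the worm does not run back by itself, its jaws may press in to 0.0075. Starts at 0.001 to 0.0035.
- worm: Knurled steel worm wheel in the window of the wrench's head, 18 mm across, 22 mm long. Origin: its centre, at (-43.5, 0, 11.5) mm in the wrench's frame, axis along the wrench's y; its top: 4.5 mm above the head, 20.5 mm above the deck. Moving its top along the wrench's +x closes the jaws; this takes 6 N along with 5 to 9 N down (grippy knurl); once the jaws grip the nut it stalls and the drag climbs past 9 N. Never over 20 N in all.
- marker: Marker pen lying on the bench, 12x117x14 mm, a bystander. Origin: middle of its underside.
- bottle_cap: Blue screw cap lying on the bench, 34 mm across, 12 mm high, a bystander. Origin: middle of its underside.
- petri_1: Clear petri dish on the bench, 60 mm across, 12 mm high, a bystander. Origin: middle of its underside.
- stopper_0: Red-brown rubber stopper, 25 mm across, 24 mm high, standing behind the manifold, a bystander. Origin: middle of its underside.
- label_tape: Roll of label tape lying on the bench, 55 mm across, 18 mm high, a bystander. Origin: middle of its underside.
Mind the look-alikes: they are no part of the job. There is more than one size of the manifold; the job needs the largest.

How it is judged:
By the outcome, as a careful person would: the job done as asked, in the order asked, and still so for the second after the job is handed in, with the robot touching nothing.
It also fails if it takes over 64 s, if anything falls off the work surface, if the arm or the gripper's body presses on something with over 40 N, if the wrist force passes 120 N, or if a joint passes its speed limit or range.

### The arm

A 6-joint arm with a two-finger parallel gripper is mounted at the origin on a cart in front of the work surface, level with it; the furniture and walls round the work are solid. World frame = base frame: x ahead of the robot, y to its left, z up, the work surface at z = 0. Lengths are in m, angles in degrees, forces in N, time in s.
With the tool pointing down it reaches from about 0.3 to 0.75 m from the base axis. Payload 8.5 kg.
Tool frame: the origin (TCP) lies at the very end of the fingers, on their centre line; the grasp point (between the pads) lies 19 mm behind it (grip_depth is the distance from the TCP to the grasp point, in m); z points along the fingers, y is the direction in which the jaws open and shut (so a half turn about z gives the same grasp; the last joint's range is limited). The gripper opens to 85 mm and grips with 20 to 120 N. Pads are 22 mm wide; open, the fingers measure 114 mm over their backs; the gripper's body (76 mm by 85 mm) begins 54 mm behind the grasp point. The pads swing forward as they close: fully open they stand 13 mm farther back than shut.
Start: joints at [55.445, 21.807, 74.336, -0, 83.858, -12.336], TCP at [0.208, 0.509, 0.231] pointing down, gripper open.
Joint ranges: [-178.18, 178.18], [-50.72, 133.34], [12.68, 142.11], [-81.47, 261.47], [9.98, 163.14], [-165.26, 165.26]. Speed limits (degrees/s): [136.94, 136.94, 180, 180, 180, 180].

### API

Orientations are given as a 3x3 rotation matrix whose columns are the frame's x, y, z axes.
In Python, from rig import observe, get_image, close_job, silhouettes, grip_depth gives the robot as it stands. The module is installed in compiled form; this text tells all that it offers.
- The arm moves only by the shell command python3 -m crank 'ROWS' [FORCE]. ROWS is a JSON object of lists of equal length, an entry for each row: "slide": the shift along the tool's x, y, z in m, a list of three; "roll": the turn about the tool's z in rad; "grip": the finger opening in m, from 0 to 0.0854. A call has exactly 8 rows; each row is the pose to reach, as a shift and turn from the pose commanded when the call began, along the tool's axes at that moment; what a row does not reach only later rows make up. A row lasts 1/10 s, in which the tool goes at most 50 mm and 8.59 degrees, less where a joint would pass 70% of its speed; a pose out of reach is approached as far as the arm can. A call with a gripper value outside its range is refused whole. The fingers move at their own pace and stop on an object; FORCE is the grip in N (left out, the last holds). Time passes only in rows, so rows that repeat a pose let the fingers close, or fill a call up. It gives the time, the measured TCP pose, the force and the opening at its end, in the units of the state.
- observe(): the state, without advancing time (a new reading comes with each control period).
- get_image(name): name is "side" or "top" or "wrist"; returns a dict with "frame" (384x512x3 uint8, red, green, blue), "fx", "fy", "cx", "cy" (pixels), "D" ([k1, k2, p1, p2, k3] as OpenCV has them; the pictures are not rectified), "xyz" and "rotation" of the camera in the world. Camera axes: x right, y down, z forward; pixel columns grow to the right and rows downward; lengths in m; the calibration is good to about 2 mm. A picture is of the moment at which its call begins. There is no depth.
- close_job(): hands the job in, once; it reports no verdict.
Trained networks look in a picture, given as the dict that the camera call returned (one of the last four; its "shot" number tells which), for a name from the list of things; names that differ only in an ending like _2 or _b are one class to them, and where a whole thing is asked for, a point or a joint stands for the part that bears it (a point fixed in the world has none). Each returns a list of dicts, best first, with "confidence" (0 to 1); they miss things now and then, are a little off and sometimes report something else, mostly with a low value. They report only what shows in the picture. A call takes as long as a camera call. They do not tell look-alikes from the thing itself.
- silhouettes(target, picture): "pixels" (384x512 bool, what is visible of it) and "box" ([centre column, centre row, width, height] in pixels, round what is visible of it).
The state is a dict: "time_s": time; "q": joint angles; "qvel": joint speeds; "joint_efforts": joint torques, N m; "position": TCP position; "tool_rot": TCP orientation; "ft_force": force on the tool from outside, world axes, zero at the start; "wrist_torque": the same for the moment, N m; "grip_width": finger opening in m.
Only numpy, scipy, OpenCV 4.12 (cv2) and the standard library are available. Lean on these libraries where they do the work, as an engineer would, in place of code of your own. Each camera call takes 0.05 s, during which the arm holds its last target.

## Working session

There is one attempt and no reset: what is moved stays moved. The work goes in short steps, Python scripts to look and compute and a shell command to move; the robot and the scene stay as the last step left them, time stands still between calls to the robot, and variables do not carry over. Pictures are saved under pics/ and viewed, and the job is handed in when it is done.

```bash
mkdir -p pics; ls; cat > h.py <<'E'
import numpy as np, cv2
from rig import *
def save(p,n): cv2.imwrite('pics/'+n+'.png',cv2.cvtColor(p['frame'],cv2.COLOR_RGB2BGR))
def K(p): return np.array([[p['fx'],0,p['cx']],[0,p['fy'],p['cy']],[0,0,1.]])
def ray(p,uv):
    n=cv2.undistortPoints(np.array(uv,float).reshape(-1,1,2),K(p),np.array(p['D'],float)).reshape(-1,2)
    d=np.c_[n,np.ones(len(n))]@np.array(p['rotation']).T
    return np.array(p['xyz']),d
def at_z(p,uv,z):
    o,d=ray(p,uv); return o+d*((z-o[2])/d[:,2])[:,None]
def proj(p,X):
    R=np.array(p['rotation']);t=-R.T@np.array(p['xyz'])
    return cv2.projectPoints(np.array(X,float).reshape(-1,3),cv2.Rodrigues(R.T)[0],t,K(p),np.array(p['D'],float))[0].reshape(-1,2)
E
python3 - <<'E'
from h import *
s=observe();print(s)
print(grip_depth)
for n in ['side','top','wrist']:
    p=get_image(n);save(p,n+'0');print(n,p['xyz'],np.round(p['rotation'],3).tolist(),p['fx'],p['cx'],p['cy'],p['D'])
    for t in ['manifold','wrench','worm','nut_centre','marker','bottle_cap','petri_1','stopper_0','label_tape']:
        print(t,[(round(r['confidence'],2),np.round(r['box']).tolist()) for r in silhouettes(t,p)])
E
```

```text
pics
{'time_s': 0.0, 'q': array([ 5.54455783e+01,  2.18412202e+01,  7.43862263e+01, -4.07683763e-04,
        8.38572598e+01, -1.23346519e+01]), 'qvel': array([ 0.02489846,  0.04138802, -0.08050198, -0.07017026, -0.00207603,
       -0.0233922 ]), 'joint_efforts': array([ 5.46507727e-04, -4.48447967e+01, -2.31272256e+01, -2.45396177e-04,
        4.74955523e-03, -4.01412024e-05]), 'position': array([0.20780842, 0.50890757, 0.23070095]), 'tool_rot': array([[-9.25740318e-01,  3.78158922e-01, -8.32706583e-04],
       [ 3.78159712e-01,  9.25739564e-01, -1.22160665e-03],
       [ 3.08907974e-04, -1.44578661e-03, -9.99998907e-01]]), 'ft_force': array([ 0.10292909,  0.37256655, -0.08688658]), 'wrist_torque': array([ 0.01894863, -0.04395077, -0.02763551]), 'grip_width': 0.08540394058084182}
0.0187
side [ 0.86069967 -0.62435745  0.99668377] [[0.903, 0.361, -0.232], [0.429, -0.753, 0.498], [0.005, -0.55, -0.835]] 385.0147240707549 255.8740950196951 190.35410479267702 [-0.03990895  0.          0.          0.          0.        ]
manifold [(0.76, [234.0, 119.0, 36.0, 28.0]), (0.74, [235.0, 333.0, 5
[... 864 characters left out ...]
0, 66.0])]
worm []
nut_centre [(0.6, [237.0, 181.0, 1.0, 2.0])]
marker [(0.6, [357.0, 195.0, 29.0, 13.0])]
bottle_cap []
petri_1 [(0.64, [234.0, 209.0, 21.0, 69.0]), (0.57, [142.0, 206.0, 20.0, 16.0])]
stopper_0 []
label_tape [(0.48, [141.0, 249.0, 17.0, 20.0]), (0.33, [320.0, 174.0, 6.0, 13.0])]
wrist [0.13481497 0.53820196 0.37352239] [[0.376, 0.882, 0.284], [0.927, -0.358, -0.115], [0.001, 0.306, -0.952]] 335.9115743173902 262.1276135332074 190.98876865220188 [-0.08802593  0.          0.          0.          0.        ]
manifold [(0.43, [151.0, 336.0, 3.0, 9.0])]
wrench []
worm []
nut_centre []
marker []
bottle_cap []
petri_1 []
stopper_0 []
label_tape [(0.74, [210.0, 333.0, 45.0, 41.0])]
```

View pics/side0.png

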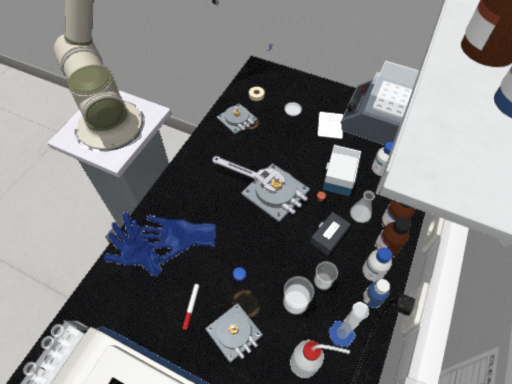

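View pics/top0.png

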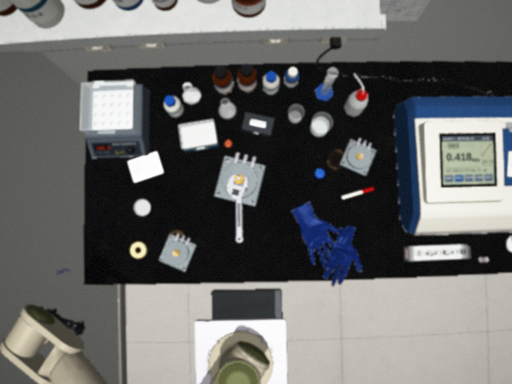

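View pics/wrist0.png

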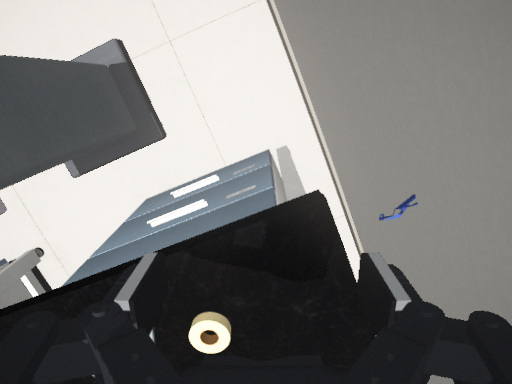

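The largest manifold carries the wrench, at about (240,180) in top and (275,190) in side. The handle runs toward the robot to (239,240) in top. The two smaller manifolds are the look-alikes. Next I'll measure these.

```bash
python3 - <<'E'
from h import *
p=get_image('top');f=p['frame'][145:250,200:280];cv2.imwrite('pics/topc.png',cv2.cvtColor(cv2.resize(f,None,fx=5.5,fy=5.5,interpolation=cv2.INTER_CUBIC),cv2.COLOR_RGB2BGR))
q=get_image('side');f=q['frame'][145:230,200:320];cv2.imwrite('pics/sidec.png',cv2.cvtColor(cv2.resize(f,None,fx=6,fy=6,interpolation=cv2.INTER_CUBIC),cv2.COLOR_RGB2BGR))
print(at_z(p,[(239,181),(239,240)],.05))
print(at_z(q,[(277,184),(215,158)],.05))
m=silhouettes('manifold',p)
for r in m:
    ys,xs=np.nonzero(r['pixels']); 
    rect=cv2.minAreaRect(np.c_[xs,ys].astype(np.float32)); print(rect, at_z(p,[rect[0]],.02), at_z(p,cv2.boxPoints(rect),.014).round(3).tolist())
w=silhouettes('wrench',p)[0]; ys,xs=np.nonzero(w['pixels']); P=at_z(p,np.c_[xs,ys],.046)[:,:2]
c=P.mean(0);u=np.linalg.svd(P-c)[2][0];print(c,u,np.degrees(np.arctan2(u[1],u[0])),((P-c)@u).min(),((P-c)@u).max())
E
```

```text
[[ 0.63483191 -0.0106634   0.05      ]
 [ 0.43184487 -0.00652448  0.05      ]]
[[ 0.64450827 -0.0116997   0.05      ]
 [ 0.43079564 -0.00530274  0.05      ]]
((239.63702392578125, 178.00331115722656), (42.38243103027344, 48.13314437866211), 15.422160148620605) [[ 0.64902596 -0.01176146  0.02      ]] [[0.59, 0.085, 0.014], [0.755, 0.037, 0.014], [0.71, -0.108, 0.014], [0.546, -0.059, 0.014]]
((177.5177459716797, 251.2574005126953), (28.53846549987793, 30.384618759155273), 22.61986541748047) [[0.3966877  0.21095207 0.02      ]] [[0.368, 0.28, 0.014], [0.465, 0.237, 0.014], [0.425, 0.145, 0.014], [0.328, 0.187, 0.014]]
((358.1494140625, 155.4576416015625), (29.15278434753418, 31.190080642700195), 22.833654403686523) [[ 0.71939318 -0.43482797  0.02      ]] [[0.691, -0.365, 0.014], [0.794, -0.413, 0.014], [0.751, -0.508, 0.014], [0.648, -0.459, 0.014]]
[ 0.55760463 -0.00249712] [-0.99899602 -0.04479908] -177.43234222261967 -0.09668021755107511 0.129489591094877
```

View pics/topc.png

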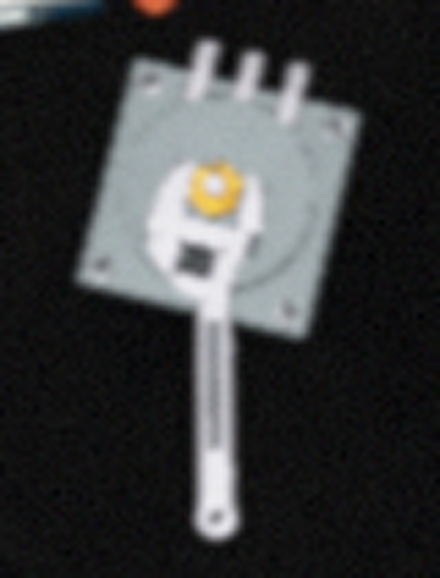

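View pics/sidec.png

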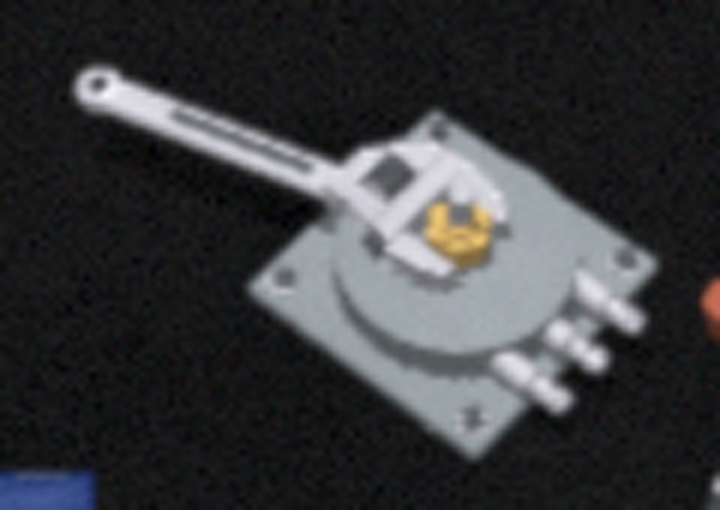

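```bash
python3 -m crank '{"slide":[[-0.035,-0.02,0],[-0.07,-0.04,0],[-0.105,-0.06,0],[-0.14,-0.08,0],[-0.175,-0.1,0],[-0.21,-0.12,0],[-0.245,-0.14,0],[-0.28,-0.16,0]],"roll":[-0.015,-0.03,-0.045,-0.06,-0.075,-0.09,-0.105,-0.125],"grip":[0.085,0.085,0.085,0.085,0.085,0.085,0.085,0.085]}'
python3 - <<'E'
from h import *
s=observe();R=s['tool_rot'];print(R.round(3).tolist()); print(R.T@(np.array([.60,0,.21])-s['position']))
E
```

```text
time_s: 2.5
position: [0.4075, 0.2537, 0.2315]
tool_rot: [[-0.966, 0.259, 0.0], [0.259, 0.966, 0.0], [-0.0, 0.0, -1.0]]
ft_force: [0.9, 0.2, -0.5]
grip_width: 0.0847
[[-0.966, 0.259, 0.0], [0.259, 0.966, 0.0], [-0.0, 0.0, -1.0]]
[-0.25165856 -0.19515775  0.02155967]
```

```bash
python3 -m crank '{"slide":[[-0.032,-0.025,0],[-0.064,-0.05,0],[-0.096,-0.075,0],[-0.128,-0.1,0.005],[-0.16,-0.125,0.01],[-0.192,-0.15,0.015],[-0.224,-0.175,0.02],[-0.252,-0.195,0.02]],"roll":[0,0,0,0,0,0,0,0],"grip":[0.085,0.085,0.085,0.085,0.085,0.085,0.085,0.085]}'
python3 - <<'E'
from h import *
p=get_image('wrist');save(p,'wrist1');print(p['xyz'])
import pickle;pickle.dump(p,open('w1.pkl','wb'))
for t in ['wrench','worm','nut_centre']:
    print(t,[(round(r['confidence'],2),np.round(r['box']).tolist()) for r in silhouettes(t,p)])
print(observe()['position'])
E
```

```text
time_s: 3.3
position: [0.6001, -0.0006, 0.2105]
tool_rot: [[-0.965, 0.261, -0.001], [0.261, 0.965, 0.0], [0.001, -0.0, -1.0]]
ft_force: [-0.7, 1.7, -0.2]
grip_width: 0.0851
[0.52398478 0.01926586 0.35279254]
wrench [(0.48, [263.0, 208.0, 30.0, 34.0])]
worm [(0.79, [266.0, 166.0, 26.0, 23.0]), (0.46, [238.0, 202.0, 20.0, 52.0])]
nut_centre [(0.69, [264.0, 210.0, 33.0, 31.0])]
[0.5992946  0.00116797 0.21091455]
```

View pics/wrist1.png

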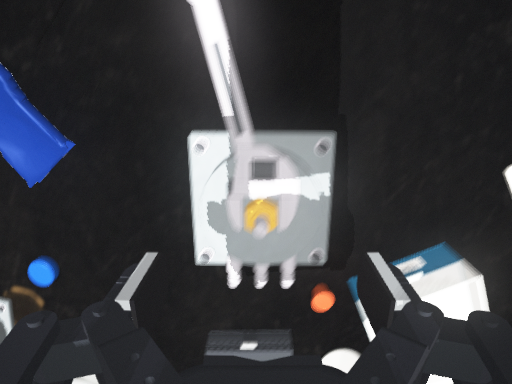

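The manifold is square in view, with the worm at about (265,168), the nut at (261,213) and the handle going up to (205,0). I'll fit the wrench pose from the features.

```bash
python3 - <<'E'
from h import *
import pickle;p=pickle.load(open('w1.pkl','rb'))
f=p['frame'][110:260,180:350];cv2.imwrite('pics/w1c.png',cv2.cvtColor(cv2.resize(f,None,fx=4,fy=4,interpolation=cv2.INTER_CUBIC),cv2.COLOR_RGB2BGR))
print('plate corners',at_z(p,[(188,131),(336,131),(327,264),(196,265)],.014).round(4).tolist(), at_z(p,[(188,131),(336,131),(327,264),(196,265)],.014).mean(0))
print('worm',at_z(p,[(266,166)],.054))
print('nut',at_z(p,[(264,210),(262,213)],.057))
E
```

```text
plate corners [[0.5482, -0.0644, 0.014], [0.5868, 0.0798, 0.014], [0.7332, 0.0405, 0.014], [0.6955, -0.1052, 0.014]] [ 0.64094299 -0.01233444  0.014     ]
worm [[0.59431306 0.00424859 0.054     ]]
nut [[ 0.63422901 -0.00827615  0.057     ]
 [ 0.63667143 -0.01088115  0.057     ]]
```

View pics/w1c.png

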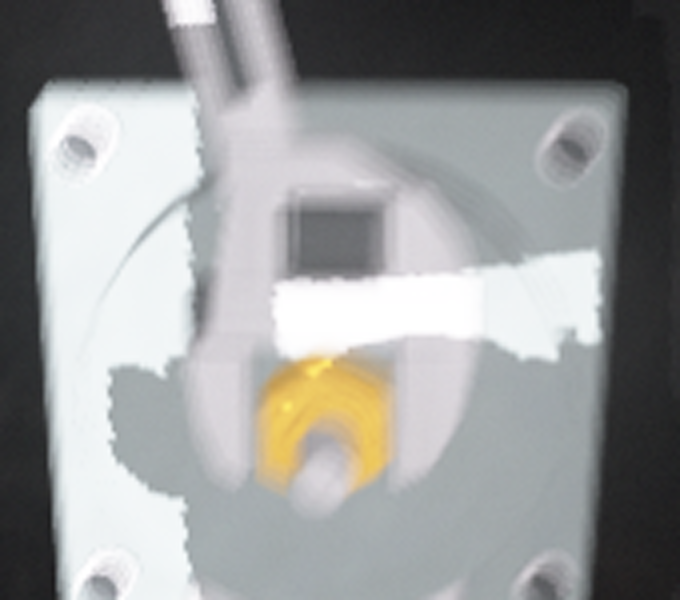

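```bash
cat > ov.py <<'E'
from h import *
def overlay(p,name,wx,wy,yaw,z0,jaw,crop,sc,nx=.640,ny=-.0122,mx=.0,nyaw=-15.2):
    x0,y0,x1,y1=crop
    f=cv2.cvtColor(cv2.resize(p['frame'][y0:y1,x0:x1],None,fx=sc,fy=sc,interpolation=cv2.INTER_CUBIC),cv2.COLOR_RGB2BGR)
    def draw(P,o,yw,col):
        a=np.radians(yw);R=np.array([[np.cos(a),-np.sin(a),0],[np.sin(a),np.cos(a),0],[0,0,1]])
        q=proj(p,np.array(P)@R.T+np.array(o)); q=(q-[x0,y0]+.5)*sc-.5
        cv2.polylines(f,[q.round().astype(np.int32)],False,col,1)
    W=[wx,wy,z0+.036]
    draw([[.019,.015,.016],[-.019,.015,.016],[-.019,-.022+jaw,.016],[.019,-.022+jaw,.016]],W,yaw,(0,0,255))
    draw([[-.0525,-.011,.0115],[-.0345,-.011,.0115],[-.0345,.011,.0115],[-.0525,.011,.0115],[-.0525,-.011,.0115]],W,yaw,(255,0,0))
    draw([[-.0435,-.011,.0205],[-.0435,.011,.0205]],W,yaw,(255,0,255))
    d=np.array([-np.cos(np.radians(15)),-np.sin(np.radians(15)),0]);n=np.array([-d[1],d[0],0])
    for s in (.01,-.01): draw([d*.07+n*s+[0,0,.013],d*.2+n*s+[0,0,.013]],W,yaw,(0,255,0))
    M=[nx,ny,z0]
    draw([[.075,.075,.012],[.075,-.075,.012],[-.075,-.075,.012],[-.075,.075,.012],[.075,.075,.012]],M,-15.2,(0,255,255))
    h=[[.0173*np.cos(t),.0173*np.sin(t),.055] for t in np.radians(np.arange(0,361,60))]
    draw(h,M,nyaw,(255,255,0))
    draw([[.0065*np.cos(t),.0065*np.sin(t),.082] for t in np.linspace(0,6.3,30)],M,0,(255,255,255))
    cv2.imwrite('pics/'+name+'.png',f)
E
python3 - <<'E'
from ov import *
import pickle;p=pickle.load(open('w1.pkl','rb'))
overlay(p,'ov1',.638,-.0095,-15.2,.002,.0025,(180,100,350,280),4)
E
```

```text
(no output)
```

View pics/ov1.png

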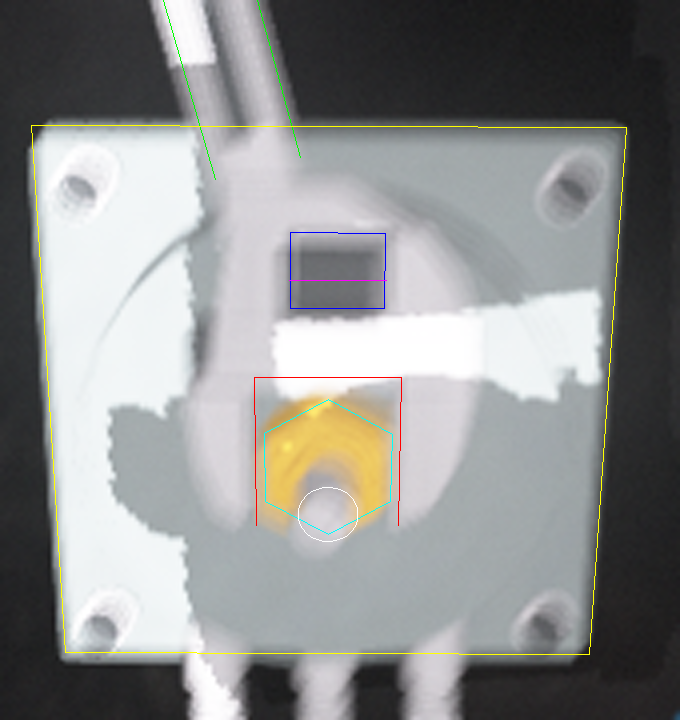

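The overlay fits within about 2 mm, giving a worm position of about (0.597, 0.0015). I'll close the fingers and descend above it.

```bash
python3 -m crank '{"slide":[[0.011,0.001,0],[0.011,0.001,0.02],[0.011,0.001,0.04],[0.011,0.001,0.06],[0.011,0.001,0.08],[0.011,0.001,0.1],[0.011,0.001,0.12],[0.011,0.001,0.12]],"roll":[0,0,0,0,0,0,0,0],"grip":[0,0,0,0,0,0,0,0]}' 30
python3 - <<'E'
from h import *
p=get_image('wrist');save(p,'wrist2');s=observe();print(s['position'],s['ft_force'],s['wrist_torque'],s['grip_width'])
E
```

```text
time_s: 4.3
position: [0.5872, 0.0066, 0.0895]
tool_rot: [[-0.966, 0.258, -0.005], [0.258, 0.966, 0.001], [0.005, -0.0, -1.0]]
ft_force: [-0.2, -0.0, -0.3]
grip_width: -0.0
[0.58815639 0.00629969 0.0911575 ] [0.56794629 0.13552335 0.34236683] [ 0.01836527  0.02799415 -0.0206163 ] 0.00036711712687643164
```

View pics/wrist2.png

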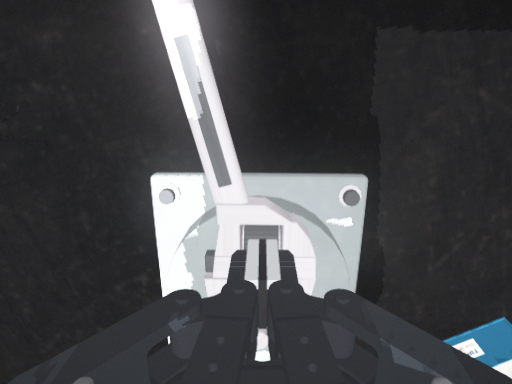

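```bash
python3 - <<'E'
from ov import *
p=get_image('wrist')
print(proj(p,[observe()['position']]))
overlay(p,'ov2',.639,-.010,-14.0,.002,.0025,(140,0,390,290),2.5)
print(at_z(p,[(262,233)],.0565))
h=at_z(p,[(175,10),(232,190)],.051);d=h[0]-h[1];print(h,np.degrees(np.arctan2(d[1],d[0]))-195)
E
```

```text
[[262.88411117 259.50587935]]
[[0.59139644 0.00490925 0.0565    ]]
[[ 0.46532333 -0.00668983  0.051     ]
 [ 0.56353267 -0.00538689  0.051     ]] -374.23990278348646
```

View pics/ov2.png

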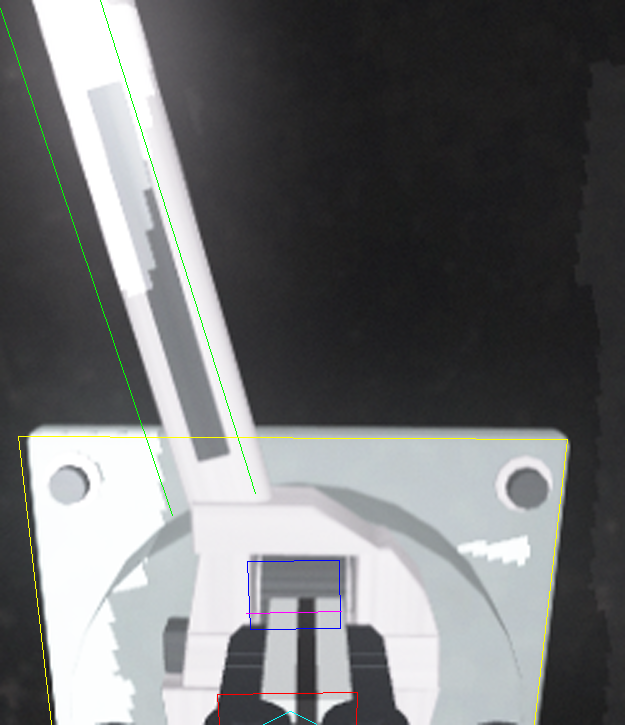

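```bash
python3 -m crank '{"slide":[[0,0,0.01],[0,0,0.018],[0,0,0.023],[0,0,0.026],[0,0,0.028],[0,0,0.028],[0,0,0.028],[0,0,0.028]],"roll":[0,0,0,0,0,0,0,0],"grip":[0,0,0,0,0,0,0,0]}'
python3 -m crank '{"slide":[[0,0,0],[0,0,0.0005],[0,0,0.001],[0,0,0.001],[0,0,0.0015],[0,0,0.002],[0,0,0.002],[0,0,0.002]],"roll":[0,0,0,0,0,0,0,0],"grip":[0,0,0,0,0,0,0,0]}'
python3 -c "
from rig import *
for i in range(3): s=observe();print(s['position'],s['ft_force'])"
```

```text
time_s: 5.2
position: [0.5891, 0.0051, 0.0636]
tool_rot: [[-0.966, 0.26, 0.0], [0.26, 0.966, -0.0], [-0.0, 0.0, -1.0]]
ft_force: [0.0, -0.6, 0.5]
grip_width: -0.0001
time_s: 6.0
position: [0.589, 0.0052, 0.0613]
tool_rot: [[-0.966, 0.26, -0.0], [0.26, 0.966, -0.0], [0.0, -0.0, -1.0]]
ft_force: [0.5, 0.6, 0.3]
grip_width: -0.0002
[0.58900761 0.00517904 0.06131127] [0.49992076 0.61028382 0.28460638]
[0.58900761 0.00517904 0.06131127] [0.49992076 0.61028382 0.28460638]
[0.58900761 0.00517904 0.06131127] [0.49992076 0.61028382 0.28460638]
```

```bash
python3 -m crank '{"slide":[[0,0,0.0005],[0,0,0.001],[0,0,0.001],[0,0,0.001],[0,0,0.001],[0,0,0.001],[0,0,0.001],[0,0,0.001]],"roll":[0,0,0,0,0,0,0,0],"grip":[0,0,0,0,0,0,0,0]}' | grep -E "pos|force"

```

```text
position: [0.589, 0.0052, 0.0603]
ft_force: [-0.1, -1.0, 0.5]
```

```bash
python3 -m crank '{"slide":[[0,0,0.0005],[0,0,0.001],[0,0,0.001],[0,0,0.001],[0,0,0.001],[0,0,0.001],[0,0,0.001],[0,0,0.001]],"roll":[0,0,0,0,0,0,0,0],"grip":[0,0,0,0,0,0,0,0]}' | grep -E "pos|force"

```

```text
position: [0.589, 0.0052, 0.0593]
ft_force: [-0.2, -0.4, -0.5]
```

```bash
python3 -m crank '{"slide":[[0,0,0.0005],[0,0,0.001],[0,0,0.001],[0,0,0.001],[0,0,0.001],[0,0,0.001],[0,0,0.001],[0,0,0.001]],"roll":[0,0,0,0,0,0,0,0],"grip":[0,0,0,0,0,0,0,0]}' | grep -E "pos|force"

```

```text
position: [0.5891, 0.0052, 0.0586]
ft_force: [-1.2, -0.9, 5.4]
```

Contact is at z ≈ 0.0588. I'll take the first stroke with slightly more press.

```bash
python3 -m crank '{"slide":[[-0.001,0,0.0001],[-0.003,0,0.0001],[-0.005,0,0.0001],[-0.007,0,0.0001],[-0.009,0,0.0001],[-0.011,0,0.0001],[-0.012,0,0.0001],[-0.012,0,0.0001]],"roll":[0,0,0,0,0,0,0,0],"grip":[0,0,0,0,0,0,0,0]}' | grep -E "pos|force"
python3 - <<'E'
from h import *
p=get_image('wrist');save(p,'wrist3');f=p['frame'][180:320,180:345];cv2.imwrite('pics/w3c.png',cv2.cvtColor(cv2.resize(f,None,fx=4,fy=4,interpolation=cv2.INTER_CUBIC),cv2.COLOR_RGB2BGR))
E
```

```text
position: [0.5996, 0.0023, 0.0585]
ft_force: [-6.9, 1.2, 10.0]
```

View pics/w3c.png

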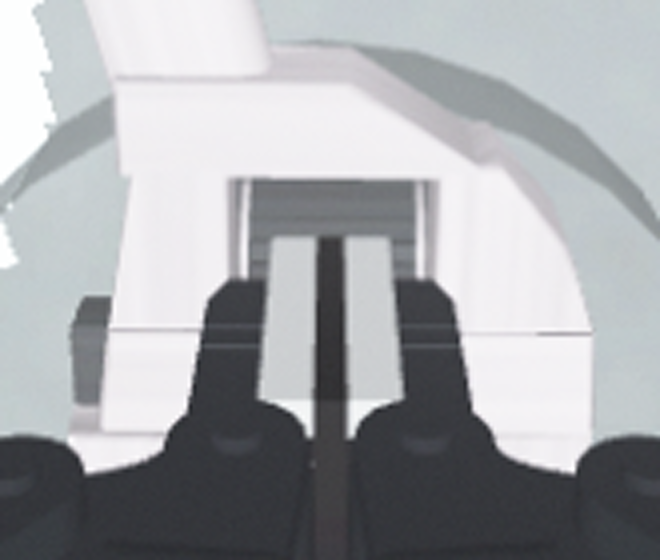

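```bash
python3 -m crank '{"slide":[[-0.002,0,-0.0002],[-0.004,0,-0.0002],[-0.0055,0,-0.0002],[-0.0055,0,-0.004],[-0.0055,0,-0.004],[0.004,0,-0.004],[0.012,0,-0.004],[0.012,0,-0.004]],"roll":[0,0,0,0,0,0,0,0],"grip":[0,0,0,0,0,0,0,0]}' | grep -E "pos|force"
python3 - <<'E'
from h import *
p=get_image('wrist');save(p,'wrist4');f=p['frame'][180:320,180:345];cv2.imwrite('pics/w4c.png',cv2.cvtColor(cv2.resize(f,None,fx=4,fy=4,interpolation=cv2.INTER_CUBIC),cv2.COLOR_RGB2BGR))
p=get_image('side');f=p['frame'][145:230,200:320];cv2.imwrite('pics/side4.png',cv2.cvtColor(cv2.resize(f,None,fx=6,fy=6,interpolation=cv2.INTER_CUBIC),cv2.COLOR_RGB2BGR))
E
```

```text
position: [0.5877, 0.0057, 0.0621]
ft_force: [0.1, 0.6, 0.2]
```

View pics/w4c.png

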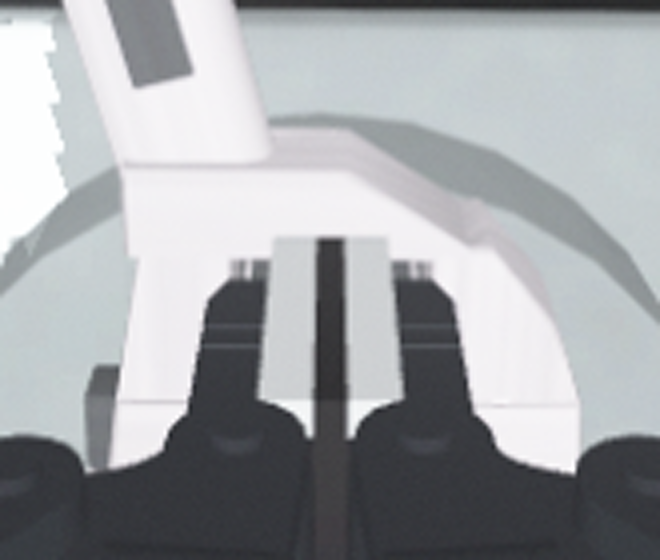

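View pics/side4.png

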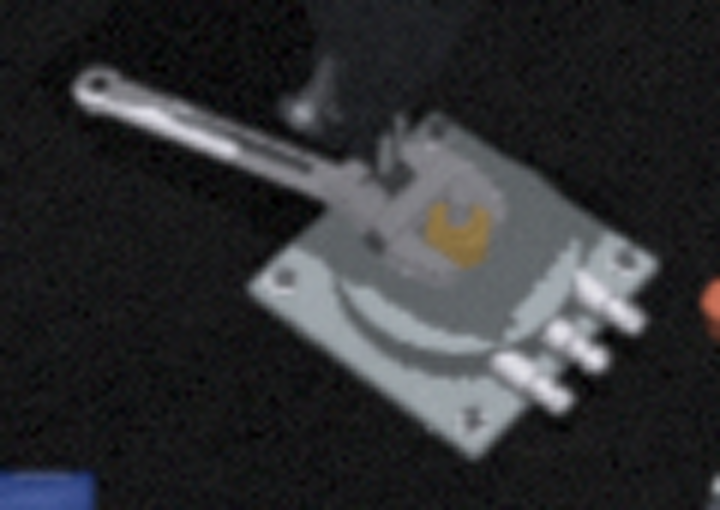

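The rack stub at left has shrunk, so the jaw is closing. Now the second stroke.

```bash
python3 -m crank '{"slide":[[-0.001,0,0.002],[-0.001,0,0.0037],[-0.003,0,0.0037],[-0.0055,0,0.0037],[-0.008,0,0.0037],[-0.0105,0,0.0037],[-0.013,0,0.0037],[-0.014,0,0.0037]],"roll":[0,0,0,0,0,0,0,0],"grip":[0,0,0,0,0,0,0,0]}' | grep -E "pos|force"

```

```text
position: [0.6014, 0.0018, 0.0585]
ft_force: [-7.3, 1.6, 6.7]
```

```bash
python3 -m crank '{"slide":[[-0.002,0,0],[-0.0035,0,0],[-0.0035,0,-0.004],[-0.0035,0,-0.004],[0.005,0,-0.004],[0.013,0,-0.004],[0.013,0,-0.004],[0.013,0,-0.004]],"roll":[0,0,0,0,0,0,0,0],"grip":[0,0,0,0,0,0,0,0]}' | grep -E "pos|force"
python3 - <<'E'
from h import *
p=get_image('wrist');save(p,'wrist5');f=p['frame'][180:320,180:345];cv2.imwrite('pics/w5c.png',cv2.cvtColor(cv2.resize(f,None,fx=4,fy=4,interpolation=cv2.INTER_CUBIC),cv2.COLOR_RGB2BGR))
E
```

```text
position: [0.5898, 0.005, 0.0626]
ft_force: [0.1, 0.7, 0.3]
```

View pics/w5c.png

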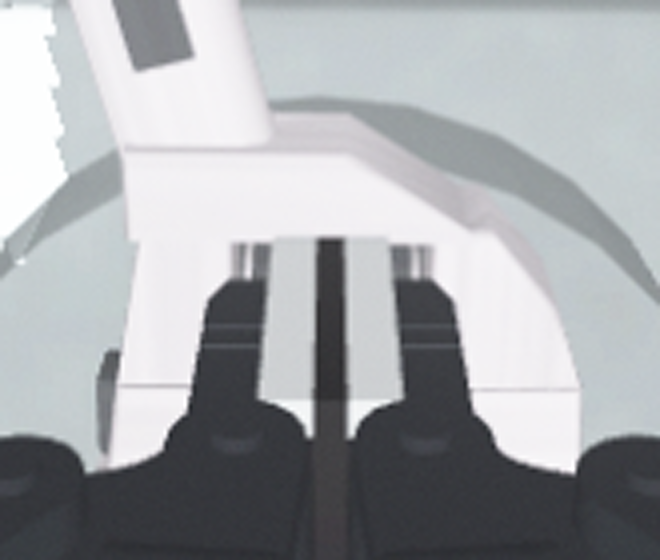

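```bash
python3 -m crank '{"slide":[[0,0,0.002],[0,0,0.004],[-0.001,0,0.004],[-0.0025,0,0.004],[-0.004,0,0.004],[-0.0055,0,0.004],[-0.007,0,0.004],[-0.007,0,0.004]],"roll":[0,0,0,0,0,0,0,0],"grip":[0,0,0,0,0,0,0,0]}' | grep -E "pos|force"

```

```text
position: [0.5956, 0.0033, 0.0586]
ft_force: [-6.4, 0.5, 6.7]
```

```bash
python3 -m crank '{"slide":[[-0.001,0,0],[-0.002,0,0],[-0.003,0,0],[-0.004,0,0],[-0.005,0,0],[-0.006,0,0],[-0.006,0,0],[-0.006,0,0]],"roll":[0,0,0,0,0,0,0,0],"grip":[0,0,0,0,0,0,0,0]}' | grep -E "pos|force"

```

```text
position: [0.6013, 0.0017, 0.0586]
ft_force: [-6.1, -0.9, 6.9]
```

```bash
python3 -m crank '{"slide":[[-0.002,0,0],[-0.0035,0,0],[-0.0035,0,-0.004],[-0.0035,0,-0.004],[0.005,0,-0.004],[0.012,0,-0.004],[0.012,0,-0.004],[0.012,0,-0.004]],"roll":[0,0,0,0,0,0,0,0],"grip":[0,0,0,0,0,0,0,0]}' | grep -E "pos|force"
python3 - <<'E'
from h import *
p=get_image('wrist');save(p,'wrist6');f=p['frame'][180:320,180:345];cv2.imwrite('pics/w6c.png',cv2.cvtColor(cv2.resize(f,None,fx=4,fy=4,interpolation=cv2.INTER_CUBIC),cv2.COLOR_RGB2BGR))
E
```

```text
position: [0.5908, 0.0048, 0.0626]
ft_force: [0.6, -0.4, 0.2]
```

View pics/w6c.png

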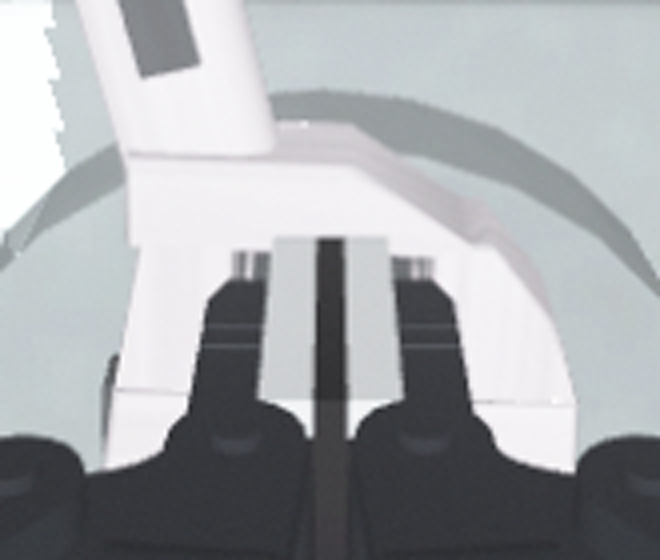

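```bash
python3 -m crank '{"slide":[[0,0,0.002],[0,0,0.004],[-0.001,0,0.004],[-0.002,0,0.004],[-0.003,0,0.004],[-0.004,0,0.004],[-0.005,0,0.004],[-0.005,0,0.004]],"roll":[0,0,0,0,0,0,0,0],"grip":[0,0,0,0,0,0,0,0]}' | grep -E "pos|force"

```

```text
position: [0.5941, 0.0037, 0.0586]
ft_force: [-9.5, 0.5, 8.2]
```

```bash
python3 -m crank '{"slide":[[-0.001,0,0],[-0.002,0,0],[-0.003,0,0],[-0.004,0,0],[-0.005,0,0],[-0.005,0,0],[-0.005,0,0],[-0.005,0,0]],"roll":[0,0,0,0,0,0,0,0],"grip":[0,0,0,0,0,0,0,0]}' | grep -E "pos|force"

```

```text
position: [0.5984, 0.0024, 0.0585]
ft_force: [-10.6, -0.6, 9.2]
```

The drag rose from about 6 to over 9.5 N, so the worm has stalled with the jaws on the nut. I'll lift and inspect.

```bash
python3 -m crank '{"slide":[[0,0,-0.01],[0,0,-0.03],[0.02,0,-0.07],[0.05,0,-0.1],[0.05,0,-0.1],[0.05,0,-0.1],[0.05,0,-0.1],[0.05,0,-0.1]],"roll":[0,0,0,0,0,0,0,0],"grip":[0,0,0,0,0,0,0,0]}' | grep -E "pos|force"
python3 - <<'E'
from ov import *
import pickle
p=get_image('wrist');save(p,'wrist7');pickle.dump(p,open('w7.pkl','wb'))
f=p['frame'][100:290,170:360];cv2.imwrite('pics/w7c.png',cv2.cvtColor(cv2.resize(f,None,fx=4,fy=4,interpolation=cv2.INTER_CUBIC),cv2.COLOR_RGB2BGR))
E
```

```text
position: [0.5526, 0.0149, 0.1574]
ft_force: [1.1, 0.7, 0.3]
```

View pics/w7c.png

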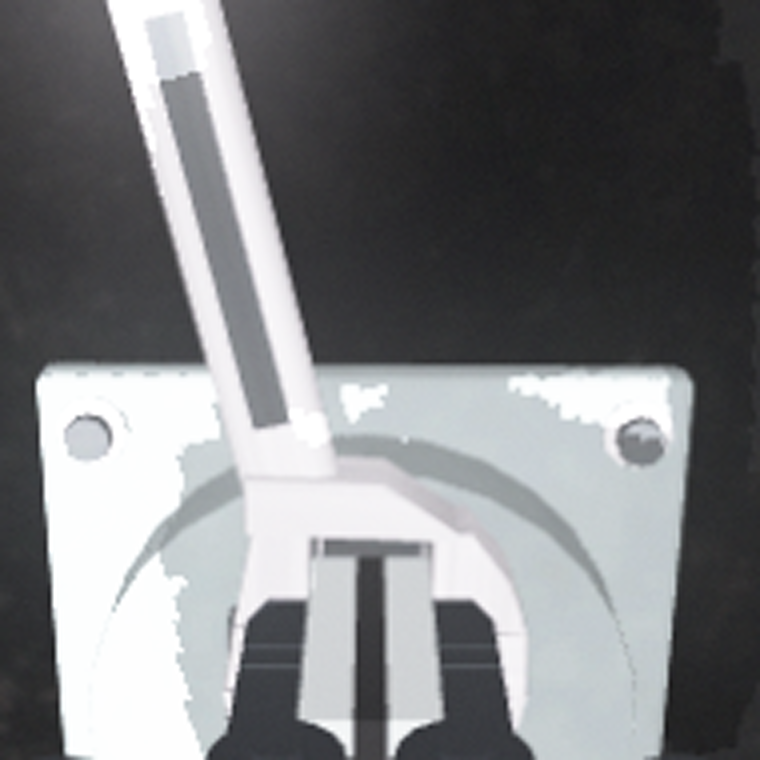

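View pics/wrist7.png

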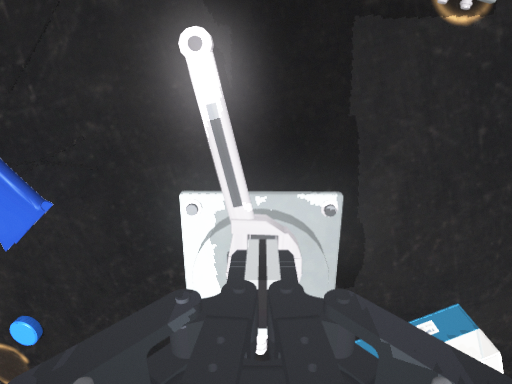

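```bash
python3 -m crank '{"slide":[[0.01,-0.02,0],[0.02,-0.04,0],[0.03,-0.06,0],[0.043,-0.084,0],[0.043,-0.084,0],[0.043,-0.084,0],[0.043,-0.084,0],[0.043,-0.084,0]],"roll":[-0.04,-0.08,-0.12,-0.16,-0.2,-0.24,-0.26,-0.26],"grip":[0,0,0,0,0,0,0,0]}' | grep -E "pos|rot|force"
python3 - <<'E'
from ov import *
import pickle
p=get_image('wrist');save(p,'wrist8');pickle.dump(p,open('w8.pkl','wb'))
f=p['frame'];
q=get_image('side');pickle.dump(q,open('s8.pkl','wb'));f=q['frame'][145:230,200:320];cv2.imwrite('pics/side8.png',cv2.cvtColor(cv2.resize(f,None,fx=6,fy=6,interpolation=cv2.INTER_CUBIC),cv2.COLOR_RGB2BGR))
s=observe();print(s['position'],s['ft_force'])
E
```

```text
position: [0.4891, -0.0549, 0.1581]
tool_rot: [[-1.0, 0.003, -0.001], [0.003, 1.0, 0.0], [0.001, 0.0, -1.0]]
ft_force: [0.7, 0.2, 0.4]
[ 0.48908553 -0.05481883  0.1582624 ] [-0.27286176 -0.20152527  0.01964755]
```

View pics/wrist8.png

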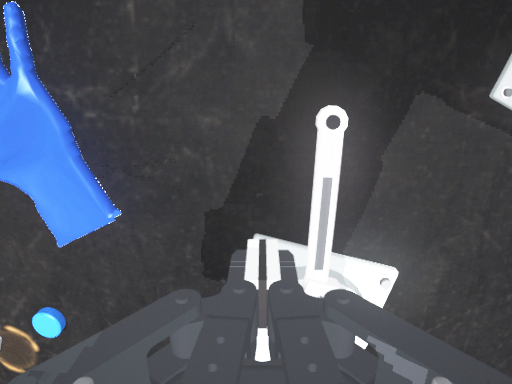

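View pics/side8.png

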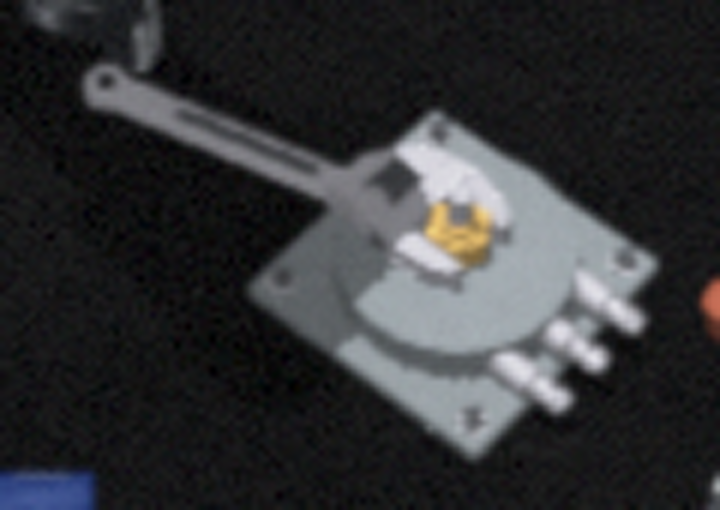

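```bash
python3 - <<'E'
from ov import *
import pickle
p=pickle.load(open('w8.pkl','rb'))
h=at_z(p,[(333,121),(329,180),(319,262)],.051);print(h.round(4));d=h[0]-h[2];print(np.degrees(np.arctan2(d[1],d[0])))
p7=pickle.load(open('w7.pkl','rb'))
h=at_z(p7,[(195,42)],.051);print(h, np.hypot(h[0,0]-.640,h[0,1]+.0122))
print(proj(p,[observe()['position']]))
overlay(p,'ov8',.640,-.010,-14.0,.002,.007,(230,90,410,330),3.2)
overlay(pickle.load(open('s8.pkl','rb')),'ov8s',.640,-.011,-14.0,.002,.007,(200,145,320,230),6)
E
```

```text
[[ 0.4363 -0.003   0.051 ]
 [ 0.4814 -0.0034  0.051 ]
 [ 0.5532 -0.0073  0.051 ]]
177.86232319904025
[[ 0.43649854 -0.00277643  0.051     ]] 0.20371953621385436
[[263.11968593 257.4097887 ]]
```

View pics/ov8.png

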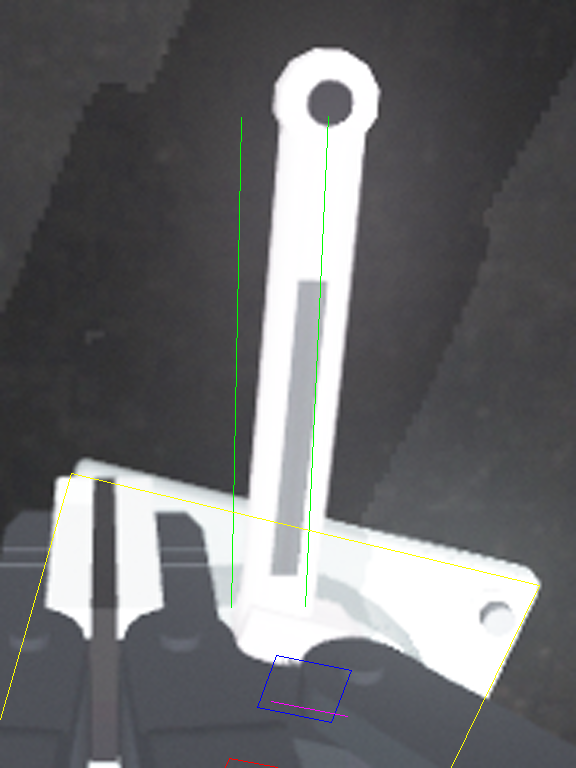

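View pics/ov8s.png

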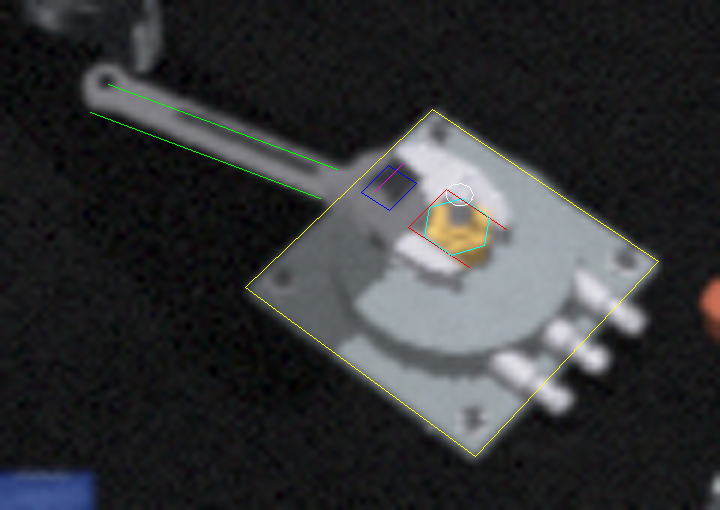

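```bash
python3 -m crank '{"slide":[[0,0,0.03],[0,0,0.06],[0,0,0.09],[0,0,0.11],[0,0,0.124],[0,0.008,0.124],[0,0.016,0.124],[0,0.016,0.124]],"roll":[0,0,0,0,0,0.01,0.02,0.03],"grip":[0,0,0,0,0,0,0,0]}' | grep -E "pos|rot|force"
python3 - <<'E'
from h import *
p=get_image('wrist');save(p,'wrist9');s=observe();print(s['position'],s['ft_force'])
E
```

```text
position: [0.4893, -0.0378, 0.0353]
tool_rot: [[-0.999, 0.032, 0.001], [0.032, 0.999, -0.0], [-0.001, -0.0, -1.0]]
ft_force: [-0.1, 0.5, 0.7]
[ 0.4894027  -0.03824827  0.03536748] [ 0.21137307  0.45978262 -0.18419629]
```

View pics/wrist9.png

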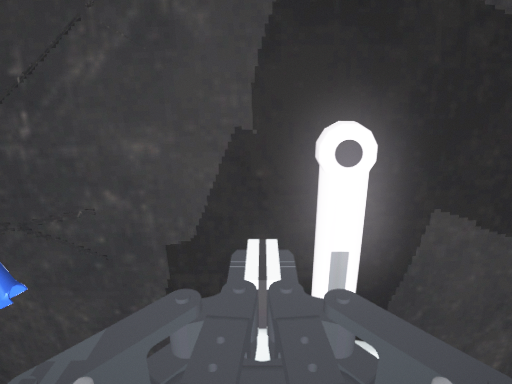

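```bash
python3 -m crank '{"slide":[[0,0.002,0],[0,0.004,0],[0,0.006,0],[0,0.008,0],[0,0.01,0],[0,0.012,0],[0,0.012,0],[0,0.012,0]],"roll":[0,0,0,0,0,0,0,0],"grip":[0,0,0,0,0,0,0,0]}' | grep -E "pos|force"
python3 - <<'E'
from h import *
for i in range(3):
    p=get_image('wrist');s=observe();print(s['position'],s['ft_force'])
h=at_z(p,[(0,0)],0)
save(p,'wrist10')
E
```

```text
position: [0.4894, -0.0269, 0.0345]
ft_force: [-0.9, -1.9, 0.5]
[ 0.48935619 -0.0268692   0.03449187] [ 0.62514819 -0.6963275   0.56687812]
[ 0.48938877 -0.02690301  0.03449846] [-0.51726585 -0.93273     0.93983583]
[ 0.4894001  -0.02688616  0.03452086] [-0.91009051 -0.73554649 -0.68172712]
```

View pics/wrist10.png

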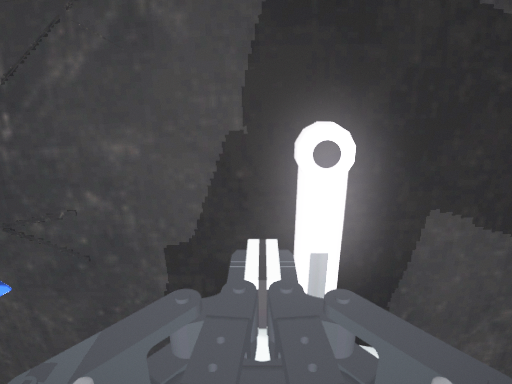

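```bash
python3 -m crank '{"slide":[[0.0003,0.003,0],[0.0006,0.006,0],[0.0009,0.009,0],[0.0011,0.012,0],[0.0012,0.015,0],[0.0013,0.0181,0],[0.0013,0.0181,0],[0.0013,0.0181,0]],"roll":[0.02,0.04,0.06,0.08,0.1,0.12,0.12,0.12],"grip":[0,0,0,0,0,0,0,0]}' | grep -E "pos|rot|force"
python3 - <<'E'
from h import *
F=[]
for i in range(4):
    p=get_image('wrist');s=observe();F.append(s['tool_rot'].T@s['ft_force'])
print(s['position'],np.mean(F,0))
save(p,'wrist11')
E
```

```text
position: [0.489, -0.0085, 0.0346]
tool_rot: [[-0.988, 0.152, 0.001], [0.152, 0.988, 0.0], [-0.001, 0.0, -1.0]]
ft_force: [-0.4, -0.6, -0.1]
[ 0.48886535 -0.00873052  0.03454831] [-0.1871039   0.24505469 -0.50177159]
```

View pics/wrist11.png

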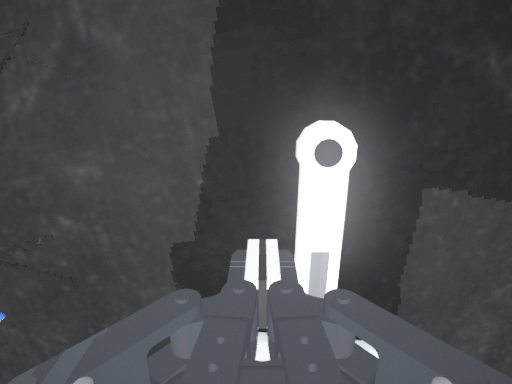

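```bash
python3 -m crank '{"slide":[[0.0003,0.003,0],[0.0006,0.006,0],[0.0009,0.009,0],[0.0011,0.012,0],[0.0012,0.015,0],[0.0013,0.0181,0],[0.0013,0.0181,0],[0.0013,0.0181,0]],"roll":[0.02,0.04,0.06,0.08,0.1,0.12,0.12,0.12],"grip":[0,0,0,0,0,0,0,0]}' | grep -E "pos|rot|force"
python3 -m crank '{"slide":[[0.0003,0.003,0],[0.0006,0.006,0],[0.0009,0.009,0],[0.0011,0.012,0],[0.0012,0.015,0],[0.0013,0.0181,0],[0.0013,0.0181,0],[0.0013,0.0181,0]],"roll":[0.02,0.04,0.06,0.08,0.1,0.12,0.12,0.12],"grip":[0,0,0,0,0,0,0,0]}' | grep -E "pos|rot|force"
python3 - <<'E'
from h import *
F=[]
for i in range(3):
    p=get_image('wrist');s=observe();F.append(s['tool_rot'].T@s['ft_force'])
print(s['position'],np.mean(F,0))
save(p,'wrist12')
p=get_image('side');f=p['frame'][145:230,200:320];cv2.imwrite('pics/side12.png',cv2.cvtColor(cv2.resize(f,None,fx=6,fy=6,interpolation=cv2.INTER_CUBIC),cv2.COLOR_RGB2BGR))
E
```

```text
position: [0.4901, 0.0096, 0.0345]
tool_rot: [[-0.963, 0.269, -0.0], [0.269, 0.963, 0.0], [0.0, 0.0, -1.0]]
ft_force: [-0.6, -1.2, 0.0]
position: [0.494, 0.0274, 0.0345]
tool_rot: [[-0.924, 0.383, 0.001], [0.383, 0.924, 0.0], [-0.0, 0.001, -1.0]]
ft_force: [-0.7, -0.5, 0.1]
[0.49402885 0.02715892 0.03455932] [-0.01284066  0.4189595  -0.34713973]
```

View pics/wrist12.png

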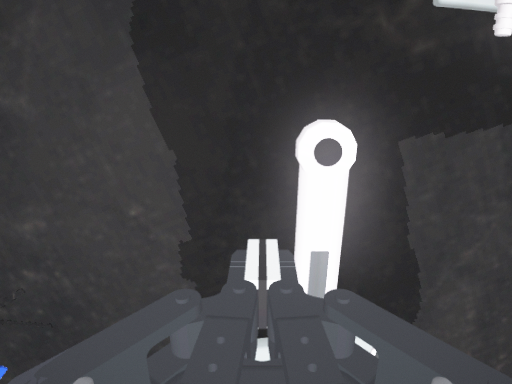

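View pics/side12.png

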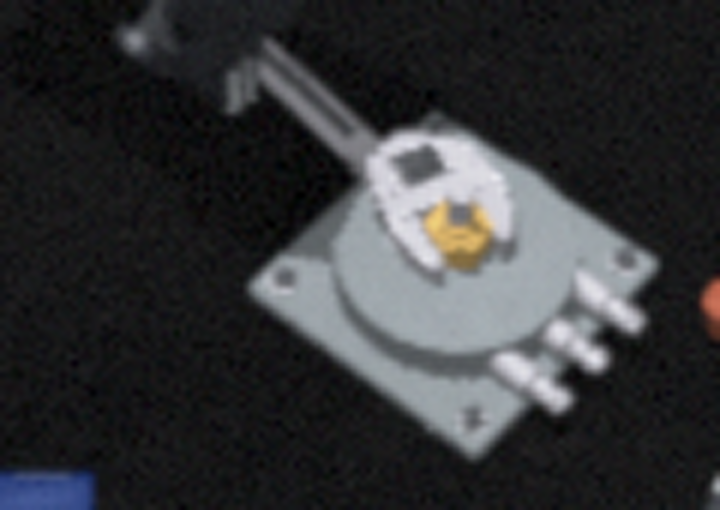

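The wrench follows, fitted, with 0.36 rad swung so far. Smaller steps from here.

```bash
python3 -m crank '{"slide":[[0.0002,0.0015,0],[0.0004,0.003,0],[0.0005,0.0045,0],[0.0006,0.006,0],[0.0007,0.0075,0],[0.0008,0.009,0],[0.0009,0.0105,0],[0.001,0.012,0]],"roll":[0.01,0.02,0.03,0.04,0.05,0.06,0.07,0.08],"grip":[0,0,0,0,0,0,0,0]}' | grep -E "pos|rot|force"
python3 - <<'E'
from h import *
F=[]
for i in range(4):
    p=get_image('wrist');s=observe();F.append(s['tool_rot'].T@s['ft_force'])
print(s['position'],np.round(F,1))
E
```

```text
position: [0.4974, 0.0387, 0.0345]
tool_rot: [[-0.89, 0.456, -0.0], [0.456, 0.89, 0.0], [0.0, -0.0, -1.0]]
ft_force: [-0.5, -2.9, 1.3]
[0.49748669 0.03877721 0.03450307] [[-0.5 -1.9 -0.1]
 [-0.6 -2.4 -0.8]
 [ 0.1 -1.4 -1.4]
 [ 0.4 -1.2 -0.4]]
```

```bash
python3 -m crank '{"slide":[[0.0001,0.001,0],[0.0002,0.002,0],[0.0002,0.003,0],[0.0003,0.004,0],[0.0004,0.0045,0],[0.0004,0.0045,0],[0.0004,0.0045,0],[0.0004,0.0045,0]],"roll":[0.006,0.012,0.018,0.024,0.03,0.03,0.03,0.03],"grip":[0,0,0,0,0,0,0,0]}' | grep -E "pos|rot|force"
python3 - <<'E'
from h import *
F=[]
for i in range(4):
    p=get_image('wrist');s=observe();F.append(s['tool_rot'].T@s['ft_force'])
print(s['position'],np.round(F,1),np.mean(F,0))
E
```

```text
position: [0.4991, 0.0429, 0.0345]
tool_rot: [[-0.876, 0.482, -0.0], [0.482, 0.876, 0.0], [0.0, 0.0, -1.0]]
ft_force: [-3.3, -1.4, -0.2]
[0.4991134  0.04282793 0.03449033] [[ 1.2 -1.8 -0.7]
 [ 2.  -3.4 -0.4]
 [ 1.  -1.6  0.3]
 [ 2.2 -1.5 -0.3]] [ 1.60548659 -2.08268261 -0.28150454]
```

```bash
python3 -m crank '{"slide":[[0.0001,0.001,0],[0.0002,0.002,0],[0.0002,0.003,0],[0.0003,0.004,0],[0.0004,0.0045,0],[0.0004,0.0045,0],[0.0004,0.0045,0],[0.0004,0.0045,0]],"roll":[0.006,0.012,0.018,0.024,0.03,0.03,0.03,0.03],"grip":[0,0,0,0,0,0,0,0]}' | grep -E "pos|force"
python3 - <<'E'
from h import *
F=[]
for i in range(5):
    p=get_image('wrist');s=observe();F.append(s['tool_rot'].T@s['ft_force'])
print(s['position'],np.round(F,1),np.mean(F,0))
save(p,'wrist13')
E
```

```text
position: [0.5011, 0.0469, 0.0345]
ft_force: [-2.3, -1.4, 0.3]
[0.50109264 0.04693537 0.03453686] [[ 2.1 -2.  -0.1]
 [ 1.3 -2.4 -0.6]
 [ 0.9 -1.5  0.1]
 [ 2.  -1.4  0.1]
 [ 0.7 -2.2  0.2]] [ 1.40541208 -1.88198924 -0.07266478]
```

View pics/wrist13.png

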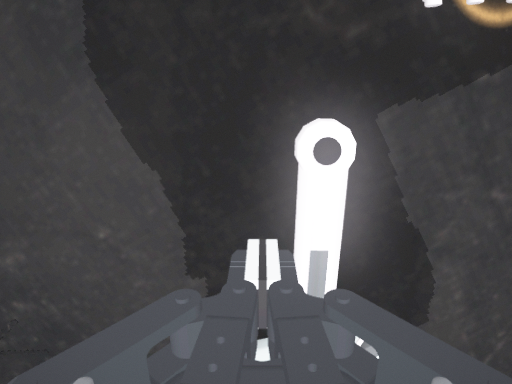

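```bash
python3 -m crank '{"slide":[[0.0001,0.001,0],[0.0002,0.002,0],[0.0002,0.003,0],[0.0003,0.004,0],[0.0004,0.0045,0],[0.0004,0.0045,0],[0.0004,0.0045,0],[0.0004,0.0045,0]],"roll":[0.006,0.012,0.018,0.024,0.03,0.03,0.03,0.03],"grip":[0,0,0,0,0,0,0,0]}' | grep -E "pos|force"
python3 - <<'E'
from h import *
F=[]
for i in range(5):
    p=get_image('wrist');s=observe();F.append(s['tool_rot'].T@s['ft_force'])
print(s['position'],np.round(F,1).tolist(),np.mean(F,0))
E
```

```text
position: [0.5028, 0.051, 0.0345]
ft_force: [-4.2, -3.5, 0.6]
[0.5027882  0.05100464 0.03447541] [[2.2, -4.8, -0.6], [2.4, -4.4, -0.5], [2.2, -3.7, -0.7], [3.1, -4.7, -1.0], [3.2, -4.7, -0.9]] [ 2.59950749 -4.43753178 -0.72032931]
```

```bash
python3 -m crank '{"slide":[[0.0001,0.001,0],[0.0002,0.002,0],[0.0003,0.003,0],[0.0004,0.004,0],[0.0005,0.0045,0],[0.0005,0.0045,0],[0.0005,0.0045,0],[0.0005,0.0045,0]],"roll":[0.006,0.012,0.018,0.024,0.03,0.03,0.03,0.03],"grip":[0,0,0,0,0,0,0,0]}' | grep -E "pos|force"
python3 - <<'E'
from h import *
F=[]
for i in range(5):
    p=get_image('wrist');s=observe();F.append(s['tool_rot'].T@s['ft_force'])
print(s['position'],np.round(F,1).tolist(),np.mean(F,0))
E
```

```text
position: [0.5047, 0.0551, 0.0345]
ft_force: [-4.8, -2.7, 0.4]
[0.50466745 0.05505451 0.0344785 ] [[2.5, -4.6, -0.3], [3.4, -4.9, -1.5], [1.9, -5.4, -1.8], [2.5, -5.3, -0.2], [2.7, -5.4, -0.7]] [ 2.61813933 -5.10496641 -0.90486074]
```

```bash
python3 -m crank '{"slide":[[0.0001,0.001,0],[0.0002,0.0023,0],[0.0002,0.0023,0],[0.0002,0.0023,0],[0.0002,0.0023,0],[0.0002,0.0023,0],[0.0002,0.0023,0],[0.0002,0.0023,0]],"roll":[0.006,0.015,0.015,0.015,0.015,0.015,0.015,0.015],"grip":[0,0,0,0,0,0,0,0]}' | grep -E "pos|force"
python3 - <<'E'
from h import *
F=[]
for i in range(5):
    p=get_image('wrist');s=observe();F.append(s['tool_rot'].T@s['ft_force'])
print(s['time_s'],s['position'],np.round(F,1).tolist(),np.mean(F,0))
E
```

```text
position: [0.5057, 0.0571, 0.0345]
ft_force: [-5.6, -2.0, 1.7]
28.4 [0.50566165 0.05709583 0.03445091] [[3.8, -6.2, -0.2], [2.4, -5.8, -1.3], [2.9, -4.1, -0.0], [2.6, -5.6, -1.2], [2.5, -4.5, -2.2]] [ 2.83413738 -5.24913155 -1.0085763 ]
```

The force is about 5.2 N, in the middle of the firm band. Backing off sideways and then up.

```bash
python3 -m crank '{"slide":[[0,-0.004,0],[0,-0.012,0],[0,-0.025,0],[0,-0.035,0],[0,-0.035,-0.03],[0,-0.035,-0.07],[0,-0.035,-0.11],[0,-0.035,-0.12]],"roll":[0,0,0,0,0,0,0,0],"grip":[0,0,0,0,0,0,0,0]}' | grep -E "pos|force"
python3 -m crank '{"slide":[[0.02,-0.02,-0.02],[0.05,-0.04,-0.05],[0.07,-0.06,-0.07],[0.07,-0.06,-0.07],[0.07,-0.06,-0.07],[0.07,-0.06,-0.07],[0.07,-0.06,-0.07],[0.07,-0.06,-0.07]],"roll":[0,0,0,0,0,0,0,0],"grip":[0.03,0.06,0.08,0.08,0.08,0.08,0.08,0.08]}' | grep -E "pos|force"
python3 - <<'E'
from h import *
import pickle
for n,c,k in [('side',(200,145,320,230),6),('top',(200,145,280,250),5.5),('wrist',(0,0,512,384),1.5)]:
    p=get_image(n);pickle.dump(p,open(n+'F.pkl','wb'));f=p['frame'][c[1]:c[3],c[0]:c[2]];cv2.imwrite('pics/'+n+'F.png',cv2.cvtColor(cv2.resize(f,None,fx=k,fy=k,interpolation=cv2.INTER_CUBIC),cv2.COLOR_RGB2BGR))
E
```

```text
position: [0.4873, 0.0275, 0.1584]
ft_force: [0.2, 1.0, -1.1]
position: [0.3946, 0.0191, 0.2238]
ft_force: [-0.2, -0.7, -0.0]
```

View pics/sideF.png

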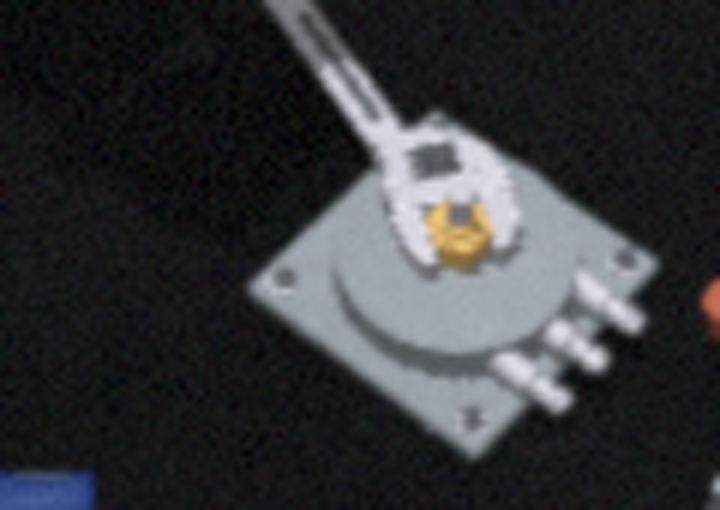

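View pics/topF.png

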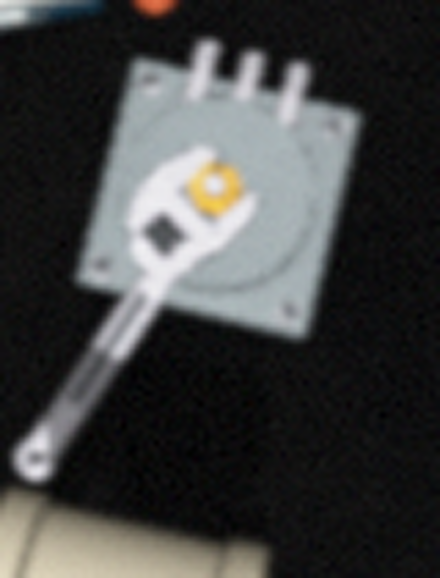

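View pics/wristF.png

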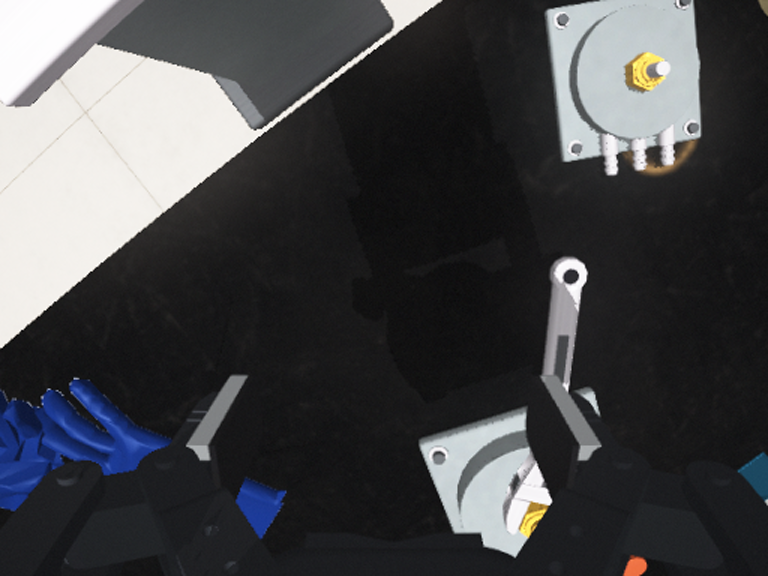

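```bash
python3 - <<'E'
from ov import *
import pickle
p=pickle.load(open('wristF.pkl','rb'));h=at_z(p,[(380,183.5)],.051)[0]
for c in [(.640,-.0122),(.641,-.010)]:
    a=np.degrees(np.arctan2(h[1]-c[1],h[0]-c[0]));print(h,a,'yaw',a-195,'turn',np.radians(-15.2-(a-195)), np.hypot(h[0]-c[0],h[1]-c[1]))
p=pickle.load(open('topF.pkl','rb'));h=at_z(p,[(200+34/5.5,145+458/5.5)],.051)[0];print(h)
overlay(p,'ovF',.640,-.0115,-49,.002,.007,(200,145,280,250),5.5,nyaw=-49)
E
```

```text
[0.47287887 0.1061651  0.051     ] 144.69160851397913 yaw -50.30839148602087 turn 0.6127570265102088 0.2047920148411776
[0.47287887 0.1061651  0.051     ] 145.35704803577292 yaw -49.64295196422708 turn 0.6011429158820107 0.20435030006471627
[0.47433198 0.10528123 0.051     ]
```

View pics/ovF.png

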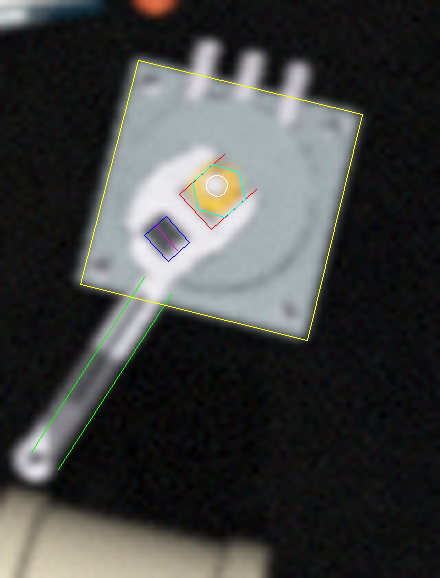

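```bash
python3 - <<'E'
from h import *
s=observe();print(s['time_s'],s['ft_force'],s['qvel'].round(2));print(close_job())
E
```

```text
30.15 [-0.31323387 -0.11764906 -0.42409186] [-0.04 -0.43  0.    0.04  0.    0.02]
the job is handed in; nothing more can be done
None
```

I closed the wrench's jaws onto the gland nut, swung the handle clockwise until the nut was firm on its seat, backed the arm off, and handed the job in at about 30 s.

- **Jaws:** I rolled the worm in four fingertip strokes. At readings, the downward press was mostly 5 to 9 N, but once 10.0 N (during the first stroke) and once 9.2 N. In the last stroke the drag rose from about 6 N to about 10 N and stayed there. I took that as the jaws gripping the nut. The highest total at any reading was about 14 N, under the 20 N limit. I only had force readings between moves, so a brief higher peak would not have shown.
- **Tightening:** I pushed the side of the handle with closed fingers. The force stayed at about 2 N or less until the nut met its seat, then rose to about 5.2 N square to the handle, or roughly 0.76 N m. That puts the ferrule twist at about 0.1, in the middle of the firm band.
- **Last checks:** The final pictures put the turn at 0.60 to 0.61 rad from zero, which agrees with 0.5 plus about 0.1 from the force. The wrench lies flat on the nut, and the arm is clear with no load on it. I never moved the arm near the other things on the bench, but I did not measure them again at the end.
- **Small disagreements:** The handle and worm appeared 2 to 4 mm off my model of the wrench in some pictures. I aligned by the picture and by touch instead. The fit of the jaws is judged from the stall and the pictures; I could not measure the gap directly.

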